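Hang the cutter bin on the rail and park it under the keeper

TASK

Hang the loose bin on the rack's upper rail without losing the cutter in it: lift its back lip over the rail in the open left part, lower it until the lip has caught and the rail carries it, then slide it to the right under the keeper strip until it is up against the end stop, and let go. The rail can be clamped anywhere over a short range of height, so feel for it; do not drop the bin or force it against the rack, and leave the bowl, tape roll and scraper where they are.

Things in the scene. Friction and masses are not known exactly. Their poses are not given: they have to be found in the camera images.
- bin: Loose grey plastic bin on the table (the two on the lower rail are fixed), 110 deep (x) x 60 wide (y) x 75 mm high, walls 2.5, open top, front wall (-x) only 45 high. 0.09 to 0.18 kg. Origin: centre of its underside, z up, +x its back (outer face x = 55), whose top carries the lip.
- bin_lip (a point): Middle of the lower edge of the bin's lip (x = 64.5, y = 0, z = 60 mm in the bin's frame). The lip: a bridge 50 mm wide (y), 3 thick (z = 72 to 75), runs 11 mm back from the top of the back wall, then a flange 3 mm thick (x = 63 to 66) turns down to z = 60; 8 mm is open between flange and back wall.
- bin_grip (a point): Where to grip the bin across its 60 mm width from above: 10 mm behind its middle, 55 mm above its underside. The side walls are flat and 75 mm high from 15 mm before its middle to its back. Held loosely it pitches: grip with 60 N or more.
- cutter: Plain metal ring cutter, 48 mm diameter, 34 mm high, lying loose in the bin and to stay in it; origin: centre of its underside.
- rack: Metal rack fixed on the table, facing the robot: two uprights 225 mm high, a lower rail with two fixed bins (reaching z = 103, x = -127 mm) and an upper rail. Origin: on the table, middle of its width, in the front plane of the rails' back plates; x points away from the robot, y left along the rails, z up. A bin parked on the upper rail has its origin near x = -70, y = -60 mm.
- rail_open (a point): Middle of the open left part of the upper rail (rack y = 90 to -10 mm), at the back plate. A tongue 3 mm thick stands 8 mm in front of the plate (rack x = -11 to -8) before a channel 18 mm deep, open upward. The flange goes into the channel and the bridge rests on the tongue's top, which lies up to 8 mm above or below this point (not measured). End cap and stop rise 9 mm above it.
- rail_stop (a point): Where the channel ends on the right, at the end stop (14 mm deep from the back plate, 6 thick) which the lip's right end meets; rack y = -85 mm. From rack y = -10 to here the keeper, a strip 12 mm deep, covers the channel, its underside 5.5 mm above the tongue's top: a fully lowered lip has 2.5 mm of room, a higher one jams. Up to 40 N the rail does not give.
- rail_rest (a point): Front of the upper rail's rest bar (13 mm before the back plate, bevelled on top, 60 to 71 mm below the tongue's top), which the hanging bin's back leans on; lowered too close, the bin lands on it. A lip that only stands on the tongue is 12 mm too high and pulls away to the front; one that has caught stops after about 1 to 4 mm.
- bowl: Plain metal bowl, 133 mm across, 46 mm high, loose bystander; origin: centre of its underside.
- tape: Roll of tan tape, 104 mm across, 25 mm high, loose bystander; origin: centre of its underside.
- scraper: Bench scraper, 104 x 134 x 20 mm, loose bystander; origin: centre of its underside.
Mind the look-alikes: they are no part of the job. What is meant by the cutter is not pink, and is the larger of those in its own colour.

How it is judged:
By the outcome, as a careful person would: the job done as asked, in the order asked, and still so for the second after the job is handed in, with the robot touching nothing.
It also fails if it takes over 64 s, if anything falls off the work surface, if the arm or the gripper's body presses on something with over 40 N, if the wrist force passes 120 N, or if a joint passes its speed limit or range.

ROBOT

A 7-joint arm with a two-finger parallel gripper is mounted at the origin on a cart in front of the work surface, level with it; the furniture and walls round the work are solid. World frame = base frame: x ahead of the robot, y to its left, z up, the work surface at z = 0. Lengths are in m, angles in rad, forces in N, time in s.
With the tool pointing down it reaches from about 0.4 to 0.875 m from the base axis. Payload 19.3 kg.
Tool frame: the origin (TCP) lies at the very end of the fingers, on their centre line; the grasp point (between the pads) lies 19 mm behind it; z points along the fingers, y is the line along which they close (so a half turn about z gives the same grasp; the last joint's range is limited). The gripper opens to 85 mm and grips with 20 to 120 N. Pads are 22 mm wide; open, the fingers measure 114 mm over their backs; the gripper's body (76 mm by 85 mm) begins 54 mm behind the grasp point. The pads swing forward as they close: fully open they stand 13 mm farther back than shut.
Start: joints at [1.143, 0.521, -0.036, 1.599, 0.021, 1.021, -0.113], TCP at [0.219, -0.585, 0.231] pointing down, gripper open.
Joint ranges: [-2.91, 2.91], [-0.3, 2.13], [-1.5, 1.42], [0.17, 2.43], [-1.26, 4.41], [0.16, 1.93], [-2.52, 2.52]. Speed limits (rad/s): [1.89, 1.89, 2.39, 2.39, 3.01, 3.01, 3.01].

INTERFACE

Orientations are given as [roll, pitch, yaw] about the fixed x, y, z axes, in that order (R = Rz(yaw) Ry(pitch) Rx(roll)).
In Python, from workcell import bot gives the robot as it stands.
- The arm moves only by the shell command python3 -m crank 'ROWS' [FORCE]. ROWS is a JSON object of lists of equal length, an entry for each row: "travel": the shift along the world's x, y, z in cm, a list of three; "turn": the turn, a rotation vector about the world's x, y, z in degrees, a list of three; "gripper": the closure, from 0 (fully open) to 1 (shut). A call has exactly 5 rows; each row is the pose to reach, as a shift and turn from the pose commanded when the call began; what a row does not reach only later rows make up. A row lasts 1/10 s, in which the tool goes at most 50 mm and 8.59 degrees, less where a joint would pass 70% of its speed; a pose out of reach is approached as far as the arm can. A call with a gripper value outside its range is refused whole. The fingers move at their own pace and stop on an object; FORCE is the grip in N (left out, the last holds). Time passes only in rows, so rows that repeat a pose let the fingers close, or fill a call up. It gives the time, the measured TCP pose, the force, the opening and the grip force at its end, in the units of the state.
- bot.observe(): the state, without advancing time (a new reading comes with each control period).
- bot.grab_frame(name): name is "scene" or "side" or "wrist"; returns a dict with "pixels" (400x640x3 uint8, red, green, blue), "fx", "fy", "cx", "cy" (pixels), "extrinsics" (4x4, takes a point from world to camera coordinates). Camera axes: x right, y down, z forward; pixel columns grow to the right and rows downward; lengths in m; the calibration is good to about 2 mm. A picture is of the moment at which its call begins. There is no depth.
- bot.job_done(): hands the job in; it is judged then, once.
The state is a dict: "clock": time; "qpos": joint angles; "qd": joint speeds; "joint_efforts": joint torques, N m; "position": TCP position; "tool_rot": TCP orientation; "force": force on the tool from outside, world axes, zero at the start; "moment": the same for the moment, N m; "grip_width": finger opening in m; "finger_force": force on a finger pad.
Only numpy, scipy, OpenCV 4.12 (cv2) and the standard library are available. Lean on these libraries where they do the work, as an engineer would, in place of code of your own. Each camera call takes 0.05 s, during which the arm holds its last target. There are 200 camera calls.

## Working session

There is one attempt and no reset: what is moved stays moved. The work goes in short steps, Python scripts to look and compute and a shell command to move; the robot and the scene stay as the last step left them, time stands still between calls to the robot, and variables do not carry over. Pictures are saved under pics/ and viewed, at most 10 in all, crops included, and the job is handed in when it is done.

```bash
mkdir -p pics; ls; python3 - <<'E'
from workcell import bot
import cv2,numpy as np
s=bot.observe();print({k:np.round(v,3).tolist() for k,v in s.items()})
for n in("scene","side","wrist"):
    f=bot.grab_frame(n);cv2.imwrite(f"pics/{n}0.png",f["pixels"][:,:,::-1]);print(n,f["fx"],f["fy"],f["cx"],f["cy"],np.round(f["extrinsics"],4).tolist())
a=[cv2.imread(f"pics/{n}0.png") for n in("scene","side")]
E
```

```text
pics
{'clock': 0.0, 'qpos': [1.143, 0.522, -0.036, 1.6, 0.021, 1.021, -0.113], 'qd': [-0.0, 0.001, -0.001, 0.001, 0.001, 0.001, -0.0], 'joint_efforts': [0.0, -92.711, 1.98, -36.994, 0.018, 0.008, -0.0], 'position': [0.219, -0.585, 0.231], 'tool_rot': [-3.14, 0.0, 0.358], 'force': [0.518, 0.096, 0.388], 'moment': [-0.014, 0.012, 0.01], 'finger_force': 0.0, 'grip_width': 0.086}
scene 510.6444704953304 510.6444704953304 319.5250233422105 195.27442984629045 [[-0.5872, -0.8091, -0.0255, 0.3503], [-0.2953, 0.2435, -0.9239, 0.2995], [0.7537, -0.5349, -0.3819, 0.894], [0.0, 0.0, 0.0, 1.0]]
side 432.6063391991024 432.6063391991024 322.678105812784 201.86910510187445 [[0.9984, 0.0551, -0.0091, -0.5433], [0.0294, -0.6562, -0.754, 0.0835], [-0.0476, 0.7526, -0.6568, 1.3672], [0.0, 0.0, 0.0, 1.0]]
wrist 281.3026767645789 281.3026767645789 321.02437027189114 199.65973908280094 [[0.349, -0.9371, -0.0009, -0.625], [-0.8954, -0.3338, 0.2947, -0.0383], [-0.2764, -0.102, -0.9556, 0.3788], [0.0, 0.0, 0.0, 1.0]]
```

View pics/scene0.png

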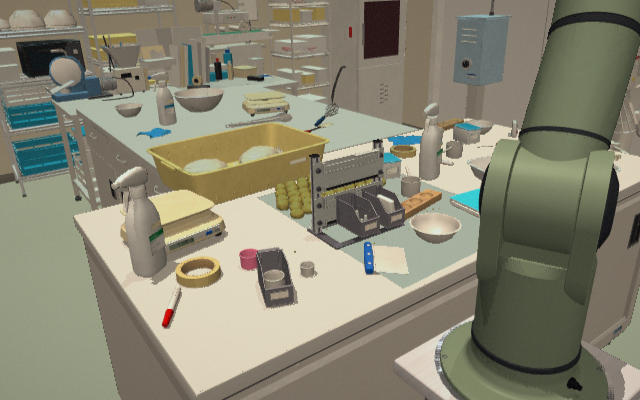

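View pics/side0.png

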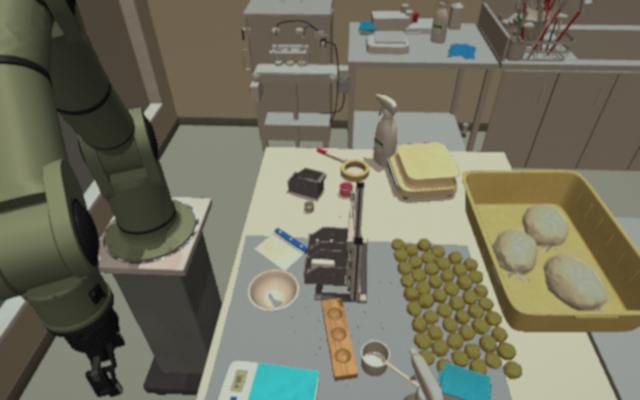

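The scene view shows the loose bin at about (275,275) with a cutter inside. A small grey cutter is at (307,269) and a pink one at (249,259). The rack spans (310–385, 140–240), with the scraper at (388,260), the bowl at (436,228) and the tape at (198,272). I'll enlarge the bin and rack.

```bash
python3 - <<'E'
import cv2,numpy as np
s=cv2.imread("pics/scene0.png");d=cv2.imread("pics/side0.png")
def crop(im,x,y,w,h,k,W=400,H=300):
    c=cv2.resize(im[y:y+h,x:x+w],None,fx=k,fy=k,interpolation=cv2.INTER_CUBIC)
    for i in range(0,w,10): cv2.line(c,(i*k,0),(i*k,10 if (x+i)%50==0 else 4),(0,0,255),1)
    for i in range(0,h,10): cv2.line(c,(0,i*k),(10 if (y+i)%50==0 else 4,i*k),(0,0,255),1)
    return c
A=crop(s,230,240,100,75,4); B=crop(s,300,130,100,120,5)
C=crop(d,280,160,80,60,5)
out=np.zeros((600,800,3),np.uint8)
a=crop(s,235,240,80,70,5);out[:350,:400]=a[:, :400]
b=crop(s,305,135,80,110,5);out[:550,400:800]=b
c=crop(d,285,160,80,50,5);out[350:600,:400]=c
cv2.imwrite("pics/c1.png",out)
c=crop(d,285,175,100,130,4)
b2=np.zeros((600,800,3),np.uint8);b2[:520,:400]=c
cv2.imwrite("pics/c2.png",b2[:520,:400])
E
```

```text
(no output)
```

View pics/c1.png

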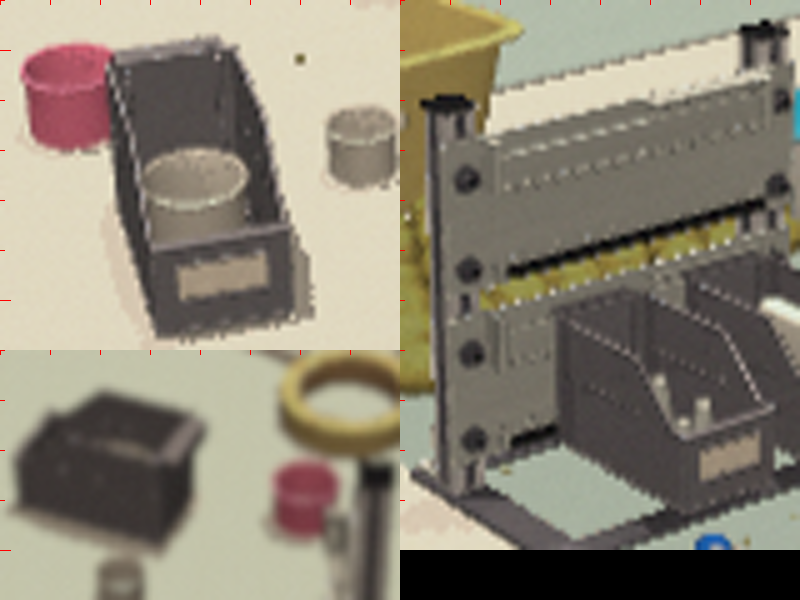

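View pics/c2.png

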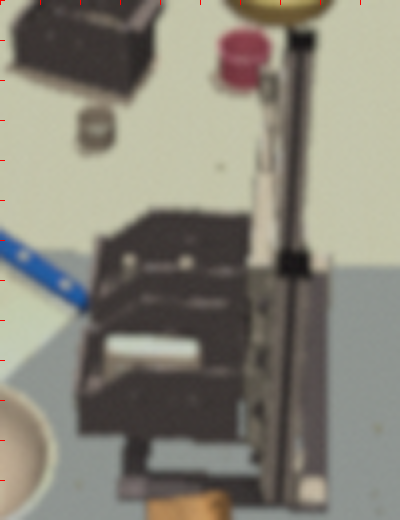

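The crop confirms the target. The cutter inside the bin (scene (275,277)) is grey and larger than the grey one at (307,269), while the pink one at (249,259) is a look-alike. Next I fit the bin and rack poses.

```bash
cat > h.py <<'E'
import numpy as np
from scipy.optimize import least_squares
C={"scene":(510.6445,319.525,195.2744,np.array([[-0.5872,-0.8091,-0.0255,0.3503],[-0.2953,0.2435,-0.9239,0.2995],[0.7537,-0.5349,-0.3819,0.894]])),
"side":(432.6063,322.678,201.869,np.array([[0.9984,0.0551,-0.0091,-0.5433],[0.0294,-0.6562,-0.754,0.0835],[-0.0476,0.7526,-0.6568,1.3672]]))}
def proj(c,p):
    f,cx,cy,E=c; q=E[:,:3]@np.asarray(p,float)+E[:,3]; return np.array([f*q[0]/q[2]+cx,f*q[1]/q[2]+cy])
def world(pose,p):
    x,y,a=pose[:3]; p=np.array(p)/1000; return np.array([x+np.cos(a)*p[0]-np.sin(a)*p[1],y+np.sin(a)*p[0]+np.cos(a)*p[1],p[2]])
def fit(obs,x0):
    g=lambda s:np.concatenate([proj(c,world(s,p))-uv for c,uv,p in obs])
    r=least_squares(g,x0,loss="soft_l1",x_scale=[.01,.01,.05]);return r.x,g(r.x).reshape(-1,2)
def tri(o):
    return least_squares(lambda p:np.concatenate([proj(c,p)-uv for c,uv in o]),[.5,-.2,.1])
def ray(c,uv,z):
    f,cx,cy,E=c; R=E[:,:3];o=-R.T@E[:,3];d=R.T@np.array([(uv[0]-cx)/f,(uv[1]-cy)/f,1]);return o+d*(z-o[2])/d[2]
E
python3 - <<'E'
from h import *
np.set_printoptions(precision=4,suppress=True)
S,D=C["scene"],C["side"]
for n,uv in(("bin",(275,300)),("bowl",(436,230)),("tape",(198,272)),("scraper",(388,262))):print(n,ray(S,uv,0))
obs=[(S,(266.6,307.4),(-55,30,0)),(S,(293.4,303.6),(-55,-30,0)),(S,(265.4,290),(-55,30,45)),(S,(293,285.8),(-55,-30,45)),(S,(257,251.6),(55,30,75)),(S,(282,250.4),(55,-30,75)),
(D,(287,192),(-55,-30,0)),(D,(318,200),(55,-30,0)),(D,(288,181),(-55,-30,45)),(D,(319.4,181.4),(66,-25,75))]
x,r=fit(obs,[*ray(S,(275,290),0.03)[:2],.3]);print(x,np.degrees(x[2]));print(r)
for a,b in(((314.5,155.5),(360,185)),((378,141),(358,241))):
    t=tri([(S,a),(D,b)]);print(t.x,t.cost)
E
```

```text
bin [0.4404 0.2321 0.    ]
bowl [ 0.455  -0.2896  0.    ]
tape [0.6549 0.3162 0.    ]
scraper [ 0.4089 -0.0691  0.    ]
[ 0.4699  0.2128 -0.3618] -20.73196926121637
[[-0.2561 -0.2596]
 [ 0.6858 -1.3504]
 [-0.4698 -1.0581]
 [ 0.134  -1.5901]
 [-1.1346  0.1866]
 [ 0.0688 -2.5434]
 [-0.2997 -1.2282]
 [-2.4875 -1.0614]
 [-2.1424 -0.4232]
 [-0.6588  0.1364]]
[ 0.6485 -0.0282  0.2205] 0.038553994204687296
[ 0.6412 -0.2386  0.2208] 0.34672388996206005
```

```bash
python3 -m crank '{"travel":[[0,0,3],[2,5,6],[6,10,7],[10,15,7],[14,20,7]],"turn":[[0,0,0],[0,0,0],[0,0,-7],[0,0,-15],[0,0,-22.5]],"gripper":[0,0,0,0,0]}' 
python3 -m crank '{"travel":[[4,5,0],[8,11,0],[12,17,0],[15,22,0],[16,26,0]],"turn":[[0,0,0],[0,0,0],[0,0,0],[0,0,0],[0,0,0]],"gripper":[0,0,0,0,0]}'
python3 -m crank '{"travel":[[0,0,0],[0,0,0],[0,0,0],[0,0,0],[0,0,0]],"turn":[[0,0,0],[0,0,0],[0,0,0],[0,0,0],[0,0,0]],"gripper":[0,0,0,0,0]}'
python3 - <<'E'
from workcell import bot
import cv2,numpy as np,pickle
f=bot.grab_frame("wrist");pickle.dump(f,open("w1.pkl","wb"))
im=f["pixels"][:,:,::-1];cv2.imwrite("pics/w1.png",cv2.resize(im,(800,500),interpolation=cv2.INTER_CUBIC))
from h import *
S=C["scene"];print("pink",ray(S,(249,266),0),"pinkmid", ray(S,(249,259),.017))
E
```

```text
clock: 0.65
position: [0.3233, -0.4301, 0.3005]
tool_rot: [3.141, -0.001, -0.031]
force: [1.3, -0.9, -0.5]
grip_width: 0.0856
finger_force: 0.0
clock: 1.15
position: [0.4593, -0.2207, 0.2999]
tool_rot: [3.142, -0.0, -0.026]
force: [0.3, 0.1, -0.1]
grip_width: 0.0855
finger_force: 0.0
clock: 1.65
position: [0.4579, -0.2234, 0.2999]
tool_rot: [3.142, 0.0, -0.027]
force: [0.2, 0.0, 0.4]
grip_width: 0.0855
finger_force: 0.0
pink [0.6035051  0.20642468 0.        ] pinkmid [0.60639189 0.20333756 0.017     ]
```

View pics/w1.png

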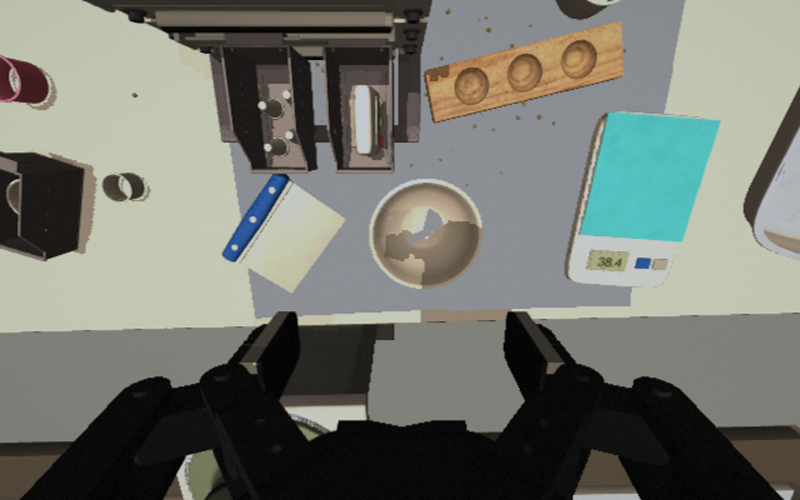

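The rack lies at the top edge of this view, around (150–440, 0–170), and the bin is at far left. I move nearer and to the left for a better look at the rail.

```bash
python3 -m crank '{"travel":[[2,4,0],[4,8,0],[5,12,0],[5.5,12,0],[5.5,12,0]],"turn":[[0,0,0],[0,0,0],[0,0,0],[0,0,0],[0,0,0]],"gripper":[0,0,0,0,0]}'
python3 - <<'E'
from workcell import bot
import cv2,numpy as np,pickle
f=bot.grab_frame("wrist");pickle.dump(f,open("w2.pkl","wb"))
im=f["pixels"][:,:,::-1];print(np.round(f["extrinsics"],4).tolist())
x0,y0=180,0
c=cv2.resize(im[0:175,x0:x0+266],None,fx=3,fy=3,interpolation=cv2.INTER_CUBIC)
for i in range(0,266,10): cv2.line(c,(i*3,0),(i*3,12 if (x0+i)%50==0 else 5),(0,0,255),1)
for i in range(0,175,10): cv2.line(c,(0,i*3),(12 if i%50==0 else 5,i*3),(0,0,255),1)
cv2.imwrite("pics/w2.png",c)
E
```

```text
clock: 2.2
position: [0.5137, -0.1022, 0.2998]
tool_rot: [-3.142, 0.0, -0.024]
force: [-0.2, -0.5, 0.2]
grip_width: 0.0852
finger_force: 0.0
[[-0.0256, -0.9997, 0.0003, -0.0899], [-0.9553, 0.0246, 0.2946, 0.4343], [-0.2945, 0.0072, -0.9556, 0.5961], [0.0, 0.0, 0.0, 1.0]]
```

View pics/w2.png

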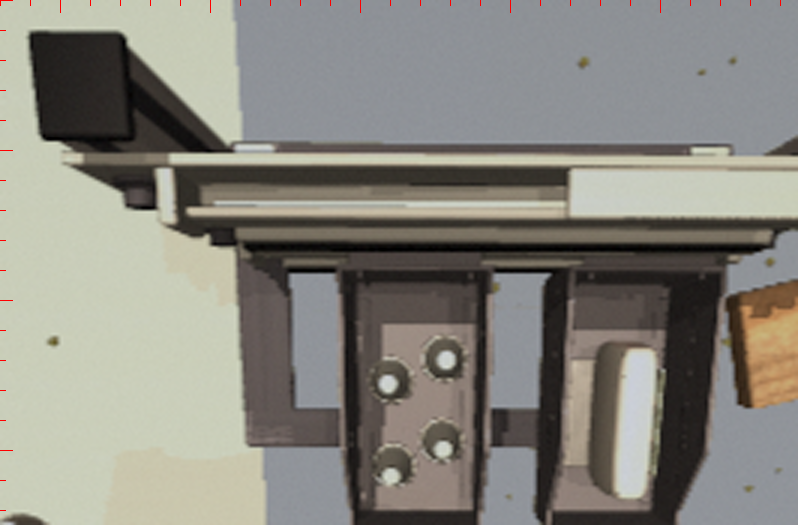

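The crop shows the upper rail from above. The end cap is at (157–175, 168–222), the tongue strip at (188–568, 207–216), and the keeper's left edge at x=568, spanning y=168–217. I fit the rack pose and tongue height to these.

```bash
cat > rk.py <<'E'
from h import *
import pickle
np.set_printoptions(precision=4,suppress=True)
f=pickle.load(open("w2.pkl","rb"));W=(f["fx"],f["cx"],f["cy"],np.array(f["extrinsics"])[:3])
def pts(h): return [((190,216),(-11,90,h)),((568,217),(-12,-10,h+7.5)),((568,168),(0,-10,h+7.5)),((176,221),(-14,90,h+9)),((173,168),(0,90,h+9))]
def g(s):
    return np.concatenate([proj(W,world(s,p))-(np.array(c)/3+[180,0]) for c,p in pts(s[3]*1000)])
r=least_squares(g,[.63,-.13,-.03,.19],loss="soft_l1",x_scale=[.01,.01,.05,.01]);s=r.x
if __name__=="__main__":
    print(s,np.degrees(s[2]));print(r.fun.reshape(-1,2))
    S,D=C["scene"],C["side"]
    for p in((20,105,225),(20,-105,225)):print("cap",world(s,p),proj(S,world(s,p)),proj(D,world(s,p)))
    h=s[3]*1000
    for p in((0,-10,h+7.5),(-12,-10,h+7.5),(-14,90,h+9),(0,96,h+9),(-14,-91,h+9)):
        q=proj(S,world(s,p));print(p,"scene",q,"c1",(q-[305,135])*5+[400,0])
E
python3 rk.py
```

```text
[ 0.6293 -0.1331 -0.0292  0.1968] -1.672978158149208
[[-1.0822  0.1328]
 [-0.5282  0.3728]
 [ 0.3154 -0.4209]
 [ 0.7744  1.0828]
 [ 0.2611 -1.34  ]]
cap [ 0.6523 -0.0287  0.225 ] [313.6036 153.3372] [361.3711 184.0248]
cap [ 0.6462 -0.2386  0.225 ] [376.3009 138.8152] [359.8348 240.2121]
(0, -10, np.float64(204.31868123009016)) scene [353.7241 154.2271] c1 [643.6203  96.1353]
(-12, -10, np.float64(204.31868123009016)) scene [356.4997 155.3127] c1 [657.4986 101.5633]
(-14, 90, np.float64(205.81868123009016)) scene [326.0966 162.5649] c1 [505.4829 137.8243]
(0, 96, np.float64(205.81868123009016)) scene [321.0585 161.6575] c1 [480.2925 133.2874]
(-14, -91, np.float64(205.81868123009016)) scene [380.3116 149.2023] c1 [776.5579  71.0116]
```

Residuals are about 1 px, and the predicted scene pixels match the caps and the keeper step. The rack is at (0.629, −0.133), yaw −1.7°, with the tongue near z = 0.197. Next I move above the bin.

```bash
python3 -m crank '{"travel":[[-1,5,0],[-2,10,0],[-3,15,0],[-3.4,20,-2],[-3.4,25,-4]],"turn":[[0,0,0],[0,0,-5],[0,0,-10],[0,0,-15],[0,0,-19.3]],"gripper":[0,0,0,0,0]}'
python3 -m crank '{"travel":[[0,3,-3],[0,6,-5],[0,7,-8],[0,7,-8],[0,7,-8]],"turn":[[0,0,0],[0,0,0],[0,0,0],[0,0,0],[0,0,0]],"gripper":[0,0,0,0,0]}'
python3 - <<'E'
from workcell import bot
import cv2,numpy as np,pickle
from h import *
s=bot.observe();print(s["position"],s["tool_rot"])
g=ray(C["scene"],(307,273),0)[:2];b=np.array([.4699,.2128]);a=-.3618
d=g-b;print("grey in bin frame",np.cos(a)*d[0]+np.sin(a)*d[1],-np.sin(a)*d[0]+np.cos(a)*d[1])
f=bot.grab_frame("wrist");pickle.dump(f,open("w3.pkl","wb"))
W=(f["fx"],f["cx"],f["cy"],np.array(f["extrinsics"])[:3])
im=f["pixels"][:,:,::-1].copy()
L=lambda p:tuple(int(v) for v in np.round(proj(W,world((.4699,.2128,a),p))*16))
for P in ([(55,30,75),(55,-30,75),(-15,-30,75),(-55,-30,45),(-55,30,45),(-15,30,75)],[(66,25,75),(66,-25,75),(55,-25,75),(55,25,75)]):
    for i in range(len(P)): cv2.line(im,L(P[i]),L(P[(i+1)%len(P)]),(0,255,0),1,cv2.LINE_AA,4)
cv2.imwrite("pics/w3.png",cv2.resize(im,(800,500),interpolation=cv2.INTER_CUBIC))
E
```

```text
clock: 2.75
position: [0.4792, 0.1378, 0.2641]
tool_rot: [-3.141, -0.002, -0.369]
force: [1.4, 0.1, -1.2]
grip_width: 0.0856
finger_force: 0.0
clock: 3.25
position: [0.4795, 0.2065, 0.1841]
tool_rot: [3.14, 0.0, -0.363]
force: [-0.2, -0.2, 0.3]
grip_width: 0.0852
finger_force: 0.0
[0.47949061 0.20645383 0.18407912] [ 3.14033410e+00  2.56054345e-04 -3.63179522e-01]
grey in bin frame 0.05287370918875676 -0.08520157214100207
```

View pics/w3.png

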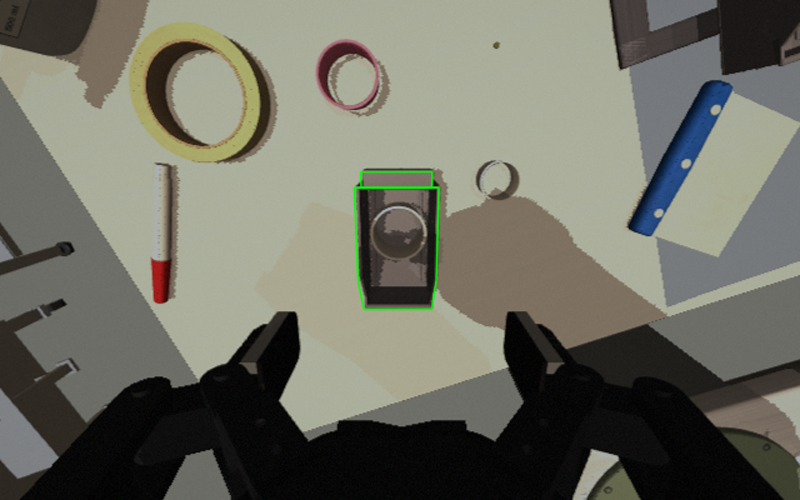

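The projected model outline matches the bin rim (355–440, 170–308), with the cutter inside and clear sides for the fingers. I descend and grip at 70 N.

```bash
python3 -m crank '{"travel":[[0,0.3,-4],[0,0.3,-8],[0,0.3,-12],[0,0.3,-14],[0,0.3,-14.8]],"turn":[[0,0,0],[0,0,0],[0,0,0],[0,0,0],[0,0,0]],"gripper":[0,0,0,0,0]}' 70
python3 -m crank '{"travel":[[0,0,0],[0,0,0],[0,0,0],[0,0,0],[0,0,0]],"turn":[[0,0,0],[0,0,0],[0,0,0],[0,0,0],[0,0,0]],"gripper":[0,0.15,0.25,0.35,0.5]}' 70
python3 -m crank '{"travel":[[0,0,0],[0,0,0],[0,0,0],[0,0,0],[0,0,0]],"turn":[[0,0,0],[0,0,0],[0,0,0],[0,0,0],[0,0,0]],"gripper":[0.5,0.5,0.5,0.5,0.5]}' 70
```

```text
clock: 3.8
position: [0.4798, 0.2091, 0.0353]
tool_rot: [3.141, 0.001, -0.365]
force: [0.7, 0.6, -0.1]
grip_width: 0.0853
finger_force: 0.0
clock: 4.3
position: [0.4802, 0.2107, 0.0375]
tool_rot: [-3.14, -0.002, -0.363]
force: [-2.3, -2.8, 18.2]
grip_width: 0.0593
finger_force: 73.8
clock: 4.8
position: [0.4802, 0.2107, 0.0375]
tool_rot: [-3.14, -0.002, -0.363]
force: [-3.5, -3.5, 17.3]
grip_width: 0.0594
finger_force: 73.8
```

```bash
python3 -m crank '{"travel":[[0,0,0.3],[0,0,1],[0,0,2],[0,0,3],[0,0,4]],"turn":[[0,0,0],[0,0,0],[0,0,0],[0,0,0],[0,0,0]],"gripper":[0.5,0.5,0.5,0.5,0.5]}'
python3 -m crank '{"travel":[[0,0,2],[0,0,4],[0,0,7],[0,0,10],[0,0,12.5]],"turn":[[0,0,0],[0,0,0],[0,0,0],[0,0,0],[0,0,0]],"gripper":[0.5,0.5,0.5,0.5,0.5]}'
python3 -m crank '{"travel":[[0,0,0],[0,0,0],[0,0,0],[0,0,0],[0,0,0]],"turn":[[0,0,0],[0,0,0],[0,0,0],[0,0,0],[0,0,0]],"gripper":[0.5,0.5,0.5,0.5,0.5]}'
python3 - <<'E'
from workcell import bot
import cv2,numpy as np,pickle
o=[]
for n,(x,y) in (("scene",(200,140)),("side",(260,80)),("wrist",(210,100))):
    f=bot.grab_frame(n);pickle.dump(f,open(n+"4.pkl","wb"))
    o.append(cv2.resize(f["pixels"][y:y+150,x:x+200,::-1],None,fx=2,fy=2,interpolation=cv2.INTER_CUBIC))
o.append(np.zeros_like(o[0]))
cv2.imwrite("pics/g4.png",np.vstack([np.hstack(o[:2]),np.hstack(o[2:])]))
E
```

```text
clock: 5.3
position: [0.4795, 0.2107, 0.077]
tool_rot: [-3.141, -0.0, -0.362]
force: [0.0, 0.2, -1.6]
grip_width: 0.0591
finger_force: 75.5
clock: 5.8
position: [0.4794, 0.2106, 0.2032]
tool_rot: [-3.141, -0.001, -0.363]
force: [-0.4, -0.3, -1.9]
grip_width: 0.059
finger_force: 75.7
clock: 6.3
position: [0.4791, 0.2105, 0.2002]
tool_rot: [3.141, 0.001, -0.362]
force: [1.1, -0.4, -1.1]
grip_width: 0.0592
finger_force: 75.8
```

View pics/g4.png

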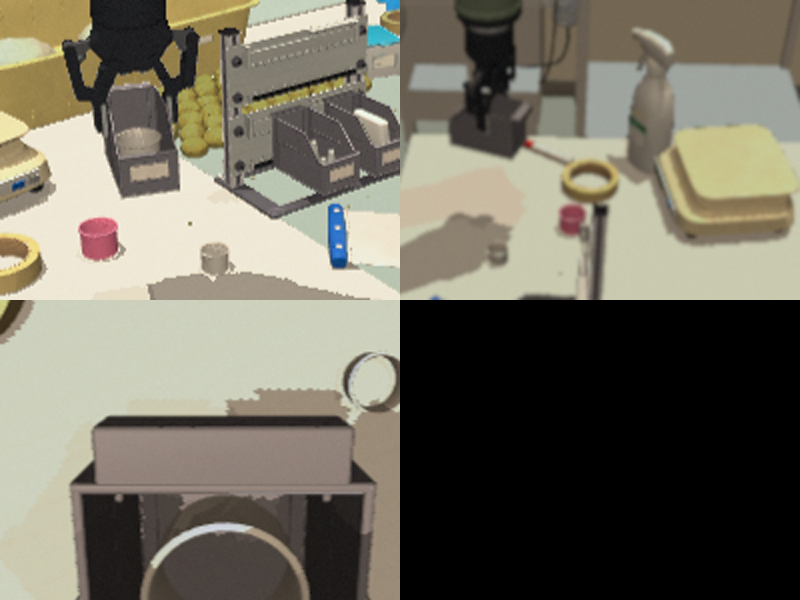

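The bin is held level with the cutter in its bottom. In the wrist crop the lip's rear top edge runs (95,428)–(352,428) and the back rim corners are at (75,487) and (374,487). I use these to fit the bin pose in the hand.

```bash
python3 - <<'E'
from rk import *
from scipy.spatial.transform import Rotation as R
f=pickle.load(open("wrist4.pkl","rb"));W=(f["fx"],f["cx"],f["cy"],np.array(f["extrinsics"])[:3])
P=[((95,428),(66,25,75)),((352,428),(66,-25,75)),((110,416),(66,25,60)),((340,416),(66,-25,60)),((75,487),(55,30,75)),((374,487),(55,-30,75))]
def w(q,p): return q[:3]+R.from_euler("xyz",[0,q[4],q[3]]).apply(np.array(p)/1000)
g=lambda q:np.concatenate([proj(W,w(q,p))-[210+c[0]/2,100+(c[1]-300)/2] for c,p in P]+[[(q[4])*100]])
r=least_squares(g,[.47,.214,.163,-.362,0],x_scale=[.01,.01,.01,.05,.05]);q=r.x
print("bin",q,r.fun)
tcp=np.array([.4791,.2105,.2002]);a=-.362
d=R.from_euler("z",-a).apply(q[:3]-tcp);print("bin origin in yaw-frame rel TCP",d)
ra=s[2]
def target(x,y,z): # bin origin wanted in rack frame, mm
    o=world(s,(x,y,z)); return o-R.from_euler("z",ra).apply(d)
for t in((-100,40,165),(-71,40,165)):
    b=target(*t);print(t,"tcp",b,"shift cm",(b-tcp)*100,"turn",np.degrees(ra-a))
E
```

```text
bin [ 0.4693  0.2129  0.1591 -0.3638 -0.0031] [ 0.1186  0.7791  0.8263  0.7662 -0.0488  0.6295 -0.8615  0.621  -0.5817
 -1.3492  0.4373 -1.3811 -0.3112]
bin origin in yaw-frame rel TCP [-0.01   -0.0013 -0.0411]
(-100, 40, 165) tcp [ 0.5405 -0.0892  0.2061] shift cm [  6.1398 -29.9713   0.5947] turn 19.06809402558659
(-71, 40, 165) tcp [ 0.5695 -0.0901  0.2061] shift cm [  9.0386 -30.0559   0.5947] turn 19.06809402558659
```

```bash
python3 -m crank '{"travel":[[0,-1,0.2],[0,-3,0.4],[0,-6,0.6],[0,-9,0.6],[1,-12,0.6]],"turn":[[0,0,2],[0,0,6],[0,0,10],[0,0,14],[0,0,17]],"gripper":[0.5,0.5,0.5,0.5,0.5]}'
python3 -m crank '{"travel":[[1,-3,0],[2,-6,0],[3,-9,0],[4,-12,0],[5,-15,0]],"turn":[[0,0,1],[0,0,2],[0,0,2],[0,0,2],[0,0,2]],"gripper":[0.5,0.5,0.5,0.5,0.5]}'
python3 -m crank '{"travel":[[0.2,-1.5,0],[0.2,-2.5,0],[0.2,-3,0],[0.2,-3,0],[0.2,-3,0]],"turn":[[0,0,0],[0,0,0],[0,0,0],[0,0,0],[0,0,0]],"gripper":[0.5,0.5,0.5,0.5,0.5]}'
cat > look.py <<'E'
import sys,cv2,numpy as np,pickle
from workcell import bot
n=sys.argv[1];x,y,w,h,k=map(int,sys.argv[2].split(","));s=bot.observe()
f=bot.grab_frame(n);pickle.dump((f,s),open(sys.argv[3]+".pkl","wb"))
c=cv2.resize(f["pixels"][y:y+h,x:x+w,::-1],None,fx=k,fy=k,interpolation=cv2.INTER_CUBIC)
for i in range(0,w,10): cv2.line(c,(i*k,0),(i*k,12 if (x+i)%50==0 else 5),(0,0,255),1)
for i in range(0,h,10): cv2.line(c,(0,i*k),(12 if (y+i)%50==0 else 5,i*k),(0,0,255),1)
cv2.imwrite(f"pics/{sys.argv[3]}.png",c)
print(np.round(s["position"],4),np.round(s["tool_rot"],4),np.round(s["force"],2))
E
python3 look.py wrist 220,30,200,150,4 w5
```

```text
clock: 6.95
position: [0.4887, 0.0896, 0.2069]
tool_rot: [3.142, 0.0, -0.062]
force: [0.4, 0.5, -1.6]
grip_width: 0.0592
finger_force: 75.8
clock: 7.45
position: [0.5396, -0.0607, 0.2067]
tool_rot: [-3.142, 0.0, -0.031]
force: [0.6, 0.9, -3.1]
grip_width: 0.0593
finger_force: 75.8
clock: 7.95
position: [0.5413, -0.0883, 0.2069]
tool_rot: [-3.141, 0.0, -0.03]
force: [0.4, -0.3, -3.3]
grip_width: 0.0593
finger_force: 75.8
[ 0.5413 -0.0883  0.2069] [-3.1412e+00  1.0000e-04 -2.9700e-02] [ 0.42 -0.3  -3.26]
```

View pics/w5.png

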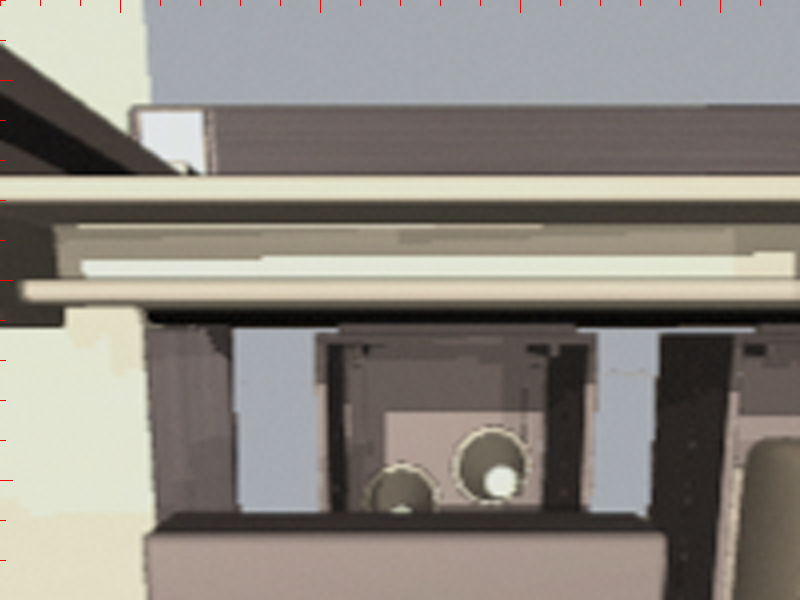

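In this view the tongue's top strip spans rows 281–299 with its left end at column 22. The lip's rear top edge is on row 533 (148–665) and the flange bottom on row 514. I'll work out the relative offset from these.

```bash
cat > rel.py <<'E'
from rk import *
from scipy.spatial.transform import Rotation as R
f5,s5=pickle.load(open("w5.pkl","rb"));W5=(f5["fx"],f5["cx"],f5["cy"],np.array(f5["extrinsics"])[:3])
px=lambda c:np.array([220+c[0]/4,30+c[1]/4])
for p in((-11,90,s[3]*1e3),(-8,90,s[3]*1e3),(-11,30,s[3]*1e3),(-8,30,s[3]*1e3)):
    q=proj(W5,world(s,p));print("pred tongue",p,(q-[220,30])*4)
def tp(h):return[((22,299),(-11,90,h)),((22,281),(-8,90,h)),((700,300),(-11,None,h)),((700,281),(-8,None,h))]
def g5(q):
    o=[]
    for c,p in tp(q[3]*1e3):
        if p[1] is None: o.append(proj(W5,world(q,(p[0],0,p[2])))[1:]-px(c)[1:])
        else:o.append(proj(W5,world(q,p))-px(c))
    return np.concatenate(o)
r5=least_squares(lambda q:np.concatenate([g(q),g5(q)]),s,loss="soft_l1",x_scale=[.01,.01,.05,.01]);print("rack joint",r5.x,g5(r5.x))
P=[((148,533),(66,25,75)),((665,533),(66,-25,75)),((165,514),(66,25,60)),((649,514),(66,-25,60))]
b=lambda q:np.concatenate([proj(W5,world(q,np.array(p)+[0,0,q[3]*1e3]))-px(c) for c,p in P])
rb=least_squares(b,[.53,-.087,-.03,.165],x_scale=[.01,.01,.05,.01]);print("bin",rb.x,rb.fun)
a=r5.x[2];d=R.from_euler("z",-a).apply([*(rb.x[:2]-r5.x[:2]),0]);print("bin in rack mm",d*1e3,"flange bottom above tongue",(rb.x[3]+.06-r5.x[3])*1e3,"yaw err deg",np.degrees(rb.x[2]-a))
E
python3 rel.py
```

```text
pred tongue (-11, 90, np.float64(196.81868123009016)) [ 23.6572 302.167 ]
pred tongue (-8, 90, np.float64(196.81868123009016)) [ 21.271  277.3296]
pred tongue (-11, 30, np.float64(196.81868123009016)) [492.005  301.3253]
pred tongue (-8, 30, np.float64(196.81868123009016)) [492.5071 276.4768]
rack joint [ 0.6291 -0.1331 -0.0304  0.1969] [ 0.32    0.8564 -0.2703 -0.8574  0.5197 -0.9455]
bin [ 0.5314 -0.0891 -0.0309  0.1683] [-1.5124  0.6101  1.7052  0.611   2.0351 -0.6933 -2.254  -0.6927]
bin in rack mm [-98.9827  41.0246   0.    ] flange bottom above tongue 31.388904329099297 yaw err deg -0.0265430459767143
```

```bash
python3 -m crank '{"travel":[[0.5,0,0],[1.5,0,0],[2.4,-0.1,0],[2.95,-0.1,0],[2.95,-0.1,0]],"turn":[[0,0,0],[0,0,0],[0,0,0],[0,0,0],[0,0,0]],"gripper":[0.5,0.5,0.5,0.5,0.5]}'
python3 -m crank '{"travel":[[0,0,-0.4],[0,0,-1],[0,0,-1.6],[0,0,-2],[0,0,-2]],"turn":[[0,0,0],[0,0,0],[0,0,0],[0,0,0],[0,0,0]],"gripper":[0.5,0.5,0.5,0.5,0.5]}'
python3 look.py wrist 220,90,200,120,4 w6
```

```text
clock: 8.5
position: [0.5716, -0.0903, 0.2065]
tool_rot: [-3.142, 0.0, -0.031]
force: [0.5, 0.1, -2.3]
grip_width: 0.0593
finger_force: 75.8
clock: 9.0
position: [0.5705, -0.0904, 0.1861]
tool_rot: [-3.142, 0.001, -0.031]
force: [0.6, 0.2, -1.0]
grip_width: 0.0591
finger_force: 75.8
[ 0.5705 -0.0904  0.1861] [-3.1415e+00  1.1000e-03 -3.0900e-02] [ 0.58  0.24 -1.02]
```

View pics/w6.png

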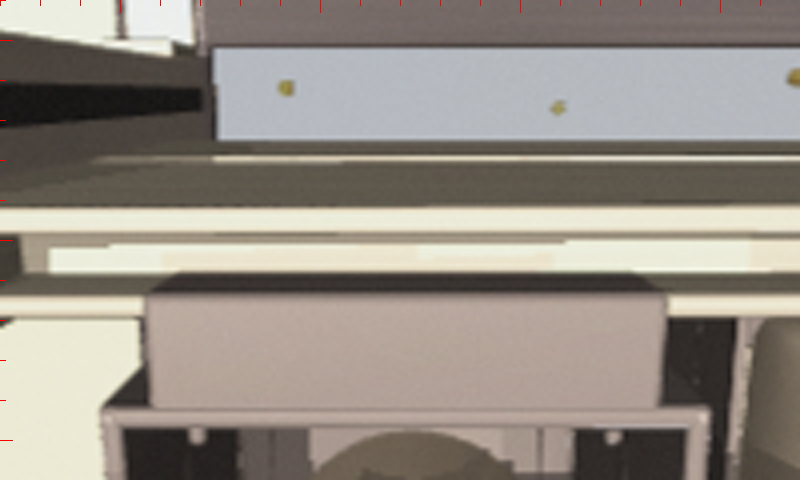

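The flange's rear bottom edge is on row 272 and the tongue strip on rows 296–318. The plate's front edge is near row 235. I compute the flange's x in the rack frame.

```bash
python3 - <<'E'
from rk import *
f,st=pickle.load(open("w6.pkl","rb"));W=(f["fx"],f["cx"],f["cy"],np.array(f["extrinsics"])[:3])
a=-.0304
def rx(v,z,u=407): # rack-x mm of image row at height z
    p=ray(W,(220+u/4,90+v/4),z)-np.array([.6291,-.1331,0]); return 1e3*(np.cos(a)*p[0]+np.sin(a)*p[1])
h=.197;b=st["position"][2]-.0385
print("tongue back/front",rx(296,h),rx(318,h),[rx(307,h+d) for d in(-.003,.003)])
for bz in(b-.002,b,b+.002):print("bin z",bz,"flange back bottom",rx(272,bz+.06),"top",rx(293,bz+.075),"wall back",rx(407,bz+.075))
print("plate top z for x=0:",[ (z,rx(235,z)) for z in(.205,.21,.215,.22)])
q=(proj(W,[0.6,-.09,b+.075]));print("lip width px->", [1e3*np.linalg.norm(ray(W,(220+148/4,90+293/4),z)-ray(W,(220+667/4,90+293/4),z)) for z in(b+.073,b+.075,b+.077)],b)
E
```

```text
tongue back/front -8.239828146039503 -10.851907969077056 [np.float64(-10.099142784593635), np.float64(-8.98496854440385)]
bin z 0.14560765233053247 flange back bottom -4.09706812537226 top -3.8007953222694195 wall back -15.155392496957852
bin z 0.14760765233053247 flange back bottom -3.7885792610810944 top -3.4547046250350335 wall back -14.59766553332287
bin z 0.14960765233053247 flange back bottom -3.4800903967900405 top -3.1086139278006475 wall back -14.039938569687779
plate top z for x=0: [(0.205, np.float64(-0.18081993792046963)), (0.21, np.float64(0.42727653185356607)), (0.215, np.float64(1.0353730016276015)), (0.22, np.float64(1.6434694714017481))]
lip width px-> [np.float64(49.81325071540197), np.float64(48.88479061800744), np.float64(47.95633052061291)] 0.14760765233053247
```

The bin origin is at about x = −70.0, close to the middle of the −71…−68 window. I nudge it 0.5 mm and lower step by step.

```bash
python3 -m crank '{"travel":[[0.05,0,0],[0.05,0,-0.2],[0.05,0,-0.4],[0.05,0,-0.6],[0.05,0,-0.7]],"turn":[[0,0,0],[0,0,0],[0,0,0],[0,0,0],[0,0,0]],"gripper":[0.5,0.5,0.5,0.5,0.5]}'
python3 -m crank '{"travel":[[0,0,-0.1],[0,0,-0.2],[0,0,-0.3],[0,0,-0.4],[0,0,-0.4]],"turn":[[0,0,0],[0,0,0],[0,0,0],[0,0,0],[0,0,0]],"gripper":[0.5,0.5,0.5,0.5,0.5]}'
```

```text
clock: 9.55
position: [0.5713, -0.0904, 0.1796]
tool_rot: [-3.142, 0.0, -0.031]
force: [0.3, 0.0, -2.7]
grip_width: 0.0592
finger_force: 75.8
clock: 10.05
position: [0.5713, -0.0904, 0.1757]
tool_rot: [-3.142, 0.0, -0.031]
force: [0.3, 0.2, -2.0]
grip_width: 0.0595
finger_force: 75.8
```

```bash
python3 -m crank '{"travel":[[0,0,-0.1],[0,0,-0.2],[0,0,-0.3],[0,0,-0.4],[0,0,-0.4]],"turn":[[0,0,0],[0,0,0],[0,0,0],[0,0,0],[0,0,0]],"gripper":[0.5,0.5,0.5,0.5,0.5]}'
python3 -m crank '{"travel":[[0,0,-0.1],[0,0,-0.2],[0,0,-0.3],[0,0,-0.3],[0,0,-0.3]],"turn":[[0,0,0],[0,0,0],[0,0,0],[0,0,0],[0,0,0]],"gripper":[0.5,0.5,0.5,0.5,0.5]}'
```

```text
clock: 10.55
position: [0.5713, -0.0904, 0.1717]
tool_rot: [-3.142, 0.0, -0.031]
force: [0.0, 0.9, -1.8]
grip_width: 0.0589
finger_force: 75.8
clock: 11.05
position: [0.5714, -0.0904, 0.1688]
tool_rot: [-3.142, 0.0, -0.031]
force: [-0.7, -0.1, -2.3]
grip_width: 0.0593
finger_force: 75.8
```

```bash
for i in 1 2; do python3 -m crank '{"travel":[[0,0,-0.05],[0,0,-0.1],[0,0,-0.15],[0,0,-0.15],[0,0,-0.15]],"turn":[[0,0,0],[0,0,0],[0,0,0],[0,0,0],[0,0,0]],"gripper":[0.5,0.5,0.5,0.5,0.5]}'; done
```

```text
clock: 11.55
position: [0.5714, -0.0904, 0.1673]
tool_rot: [-3.142, 0.0, -0.031]
force: [-0.4, 0.5, -0.9]
grip_width: 0.0591
finger_force: 75.8
clock: 12.05
position: [0.5714, -0.0904, 0.1658]
tool_rot: [-3.142, 0.0, -0.031]
force: [0.2, -0.7, -2.3]
grip_width: 0.0591
finger_force: 75.8
```

```bash
python3 -m crank '{"travel":[[0,0,-0.05],[0,0,-0.1],[0,0,-0.1],[0,0,-0.1],[0,0,-0.1]],"turn":[[0,0,0],[0,0,0],[0,0,0],[0,0,0],[0,0,0]],"gripper":[0.5,0.5,0.5,0.5,0.5]}'
python3 -m crank '{"travel":[[0,0,-0.05],[0,0,-0.1],[0,0,-0.1],[0,0,-0.1],[0,0,-0.1]],"turn":[[0,0,0],[0,0,0],[0,0,0],[0,0,0],[0,0,0]],"gripper":[0.5,0.5,0.5,0.5,0.5]}'
```

```text
clock: 12.55
position: [0.5714, -0.0904, 0.1649]
tool_rot: [-3.142, 0.0, -0.031]
force: [0.2, 0.2, -2.0]
grip_width: 0.0591
finger_force: 75.8
clock: 13.05
position: [0.5714, -0.0904, 0.1639]
tool_rot: [3.142, -0.0, -0.031]
force: [0.7, -0.2, -2.4]
grip_width: 0.059
finger_force: 75.8
```

```bash
python3 -m crank '{"travel":[[0,0,-0.05],[0,0,-0.1],[0,0,-0.1],[0,0,-0.1],[0,0,-0.1]],"turn":[[0,0,0],[0,0,0],[0,0,0],[0,0,0],[0,0,0]],"gripper":[0.5,0.5,0.5,0.5,0.5]}'
python3 -m crank '{"travel":[[0,0,-0.05],[0,0,-0.1],[0,0,-0.1],[0,0,-0.1],[0,0,-0.1]],"turn":[[0,0,0],[0,0,0],[0,0,0],[0,0,0],[0,0,0]],"gripper":[0.5,0.5,0.5,0.5,0.5]}'
```

```text
clock: 13.55
position: [0.5715, -0.0904, 0.1631]
tool_rot: [-3.142, -0.0, -0.031]
force: [-2.9, 0.4, 6.0]
grip_width: 0.0593
finger_force: 76.6
clock: 14.05
position: [0.5716, -0.0904, 0.1628]
tool_rot: [-3.142, -0.001, -0.031]
force: [-8.0, 1.2, 16.9]
grip_width: 0.0591
finger_force: 78.3
```

Contact came at the fully seated depth. I ease off and do a gentle pull test toward the front.

```bash
python3 -m crank '{"travel":[[0,0,0.05],[0,0,0.1],[0,0,0.1],[-0.05,0,0.1],[-0.1,0,0.1]],"turn":[[0,0,0],[0,0,0],[0,0,0],[0,0,0],[0,0,0]],"gripper":[0.5,0.5,0.5,0.5,0.5]}'
python3 -m crank '{"travel":[[-0.05,0,0],[-0.1,0,0],[-0.1,0,0],[-0.1,0,0],[-0.1,0,0]],"turn":[[0,0,0],[0,0,0],[0,0,0],[0,0,0],[0,0,0]],"gripper":[0.5,0.5,0.5,0.5,0.5]}'
python3 -m crank '{"travel":[[-0.05,0,0],[-0.1,0,0],[-0.1,0,0],[-0.1,0,0],[-0.1,0,0]],"turn":[[0,0,0],[0,0,0],[0,0,0],[0,0,0],[0,0,0]],"gripper":[0.5,0.5,0.5,0.5,0.5]}'
```

```text
clock: 14.55
position: [0.5711, -0.0904, 0.1631]
tool_rot: [3.142, -0.002, -0.031]
force: [2.8, -0.1, 4.8]
grip_width: 0.0592
finger_force: 76.7
clock: 15.05
position: [0.5699, -0.0904, 0.1631]
tool_rot: [-3.142, -0.001, -0.031]
force: [3.0, -0.9, 5.2]
grip_width: 0.0592
finger_force: 76.6
clock: 15.55
position: [0.5691, -0.0904, 0.1631]
tool_rot: [-3.142, -0.002, -0.031]
force: [5.0, 1.0, 4.1]
grip_width: 0.059
finger_force: 76.6
```

```bash
python3 -m crank '{"travel":[[-0.05,0,0],[-0.1,0,0],[-0.1,0,0],[-0.1,0,0],[-0.1,0,0]],"turn":[[0,0,0],[0,0,0],[0,0,0],[0,0,0],[0,0,0]],"gripper":[0.5,0.5,0.5,0.5,0.5]}'
python3 -m crank '{"travel":[[-0.05,0,0],[-0.05,0,0],[-0.05,0,0],[-0.05,0,0],[-0.05,0,0]],"turn":[[0,0,0],[0,0,0],[0,0,0],[0,0,0],[0,0,0]],"gripper":[0.5,0.5,0.5,0.5,0.5]}'
```

```text
clock: 16.05
position: [0.5691, -0.0904, 0.1632]
tool_rot: [3.142, -0.004, -0.031]
force: [13.5, -0.5, -1.5]
grip_width: 0.0589
finger_force: 75.9
clock: 16.55
position: [0.5691, -0.0904, 0.1633]
tool_rot: [3.142, -0.005, -0.031]
force: [18.2, -0.9, -3.2]
grip_width: 0.0592
finger_force: 75.9
```

It stopped firmly after about 2.5 mm, so the lip has caught. I relax and slide right.

```bash
python3 -m crank '{"travel":[[0.1,0,0],[0.2,0,0],[0.25,0,0],[0.25,0,-0.03],[0.25,0,-0.05]],"turn":[[0,0,0],[0,0,0],[0,0,0],[0,0,0],[0,0,0]],"gripper":[0.5,0.5,0.5,0.5,0.5]}'
python3 -m crank '{"travel":[[0,-0.3,0],[-0.02,-0.7,0],[-0.04,-1.2,0],[-0.05,-1.6,0],[-0.06,-2,0]],"turn":[[0,0,0],[0,0,0],[0,0,0],[0,0,0],[0,0,0]],"gripper":[0.5,0.5,0.5,0.5,0.5]}'
```

```text
clock: 17.05
position: [0.5692, -0.0904, 0.1628]
tool_rot: [-3.142, 0.0, -0.031]
force: [-5.4, 0.7, 16.2]
grip_width: 0.0593
finger_force: 77.7
clock: 17.55
position: [0.5691, -0.109, 0.1627]
tool_rot: [-3.14, -0.001, -0.029]
force: [0.2, 9.1, 9.9]
grip_width: 0.0592
finger_force: 77.5
```

```bash
python3 -m crank '{"travel":[[0,0,0.04],[-0.01,-0.4,0.04],[-0.03,-0.9,0.04],[-0.04,-1.4,0.04],[-0.05,-1.8,0.04]],"turn":[[0,0,0],[0,0,0],[0,0,0],[0,0,0],[0,0,0]],"gripper":[0.5,0.5,0.5,0.5,0.5]}'
python3 -m crank '{"travel":[[0,-0.3,0],[-0.02,-0.7,0],[-0.04,-1.1,0],[-0.05,-1.5,0],[-0.06,-2,0]],"turn":[[0,0,0],[0,0,0],[0,0,0],[0,0,0],[0,0,0]],"gripper":[0.5,0.5,0.5,0.5,0.5]}'
```

```text
clock: 18.05
position: [0.5683, -0.1275, 0.1628]
tool_rot: [-3.14, 0.0, -0.03]
force: [0.2, 5.5, 8.0]
grip_width: 0.0594
finger_force: 77.1
clock: 18.55
position: [0.5678, -0.1472, 0.1628]
tool_rot: [-3.14, 0.0, -0.029]
force: [0.1, 7.0, 8.4]
grip_width: 0.0591
finger_force: 77.2
```

```bash
python3 -m crank '{"travel":[[0,-0.4,0.02],[-0.02,-0.8,0.02],[-0.04,-1.2,0.02],[-0.05,-1.6,0.02],[-0.06,-2,0.02]],"turn":[[0,0,0],[0,0,0],[0,0,0],[0,0,0],[0,0,0]],"gripper":[0.5,0.5,0.5,0.5,0.5]}'
python3 -m crank '{"travel":[[0,-0.4,0],[-0.02,-0.8,0],[-0.04,-1.2,0],[-0.05,-1.6,0],[-0.05,-1.7,0]],"turn":[[0,0,0],[0,0,0],[0,0,0],[0,0,0],[0,0,0]],"gripper":[0.5,0.5,0.5,0.5,0.5]}'
```

```text
clock: 19.05
position: [0.567, -0.1675, 0.1629]
tool_rot: [-3.14, 0.001, -0.03]
force: [-0.3, 5.2, 6.4]
grip_width: 0.0594
finger_force: 77.0
clock: 19.55
position: [0.5664, -0.1848, 0.1629]
tool_rot: [-3.141, 0.001, -0.03]
force: [-0.4, 5.1, 7.0]
grip_width: 0.059
finger_force: 77.0
```

Expected stop is near y = −0.190; I advance in millimetre steps.

```bash
for i in 1 2 3; do python3 -m crank '{"travel":[[0,-0.05,0],[0,-0.1,0],[0,-0.15,0],[0,-0.2,0],[0,-0.2,0]],"turn":[[0,0,0],[0,0,0],[0,0,0],[0,0,0],[0,0,0]],"gripper":[0.5,0.5,0.5,0.5,0.5]}' | grep -E "position|force:"; done
```

```text
position: [0.5665, -0.1864, 0.1629]
force: [0.0, 5.5, 7.0]
finger_force: 77.0
position: [0.5665, -0.1884, 0.1629]
force: [0.1, 5.0, 6.9]
finger_force: 77.0
position: [0.5665, -0.19, 0.1629]
force: [0.2, 6.4, 6.8]
finger_force: 77.2
```

```bash
for i in 1 2; do python3 -m crank '{"travel":[[0,-0.05,0],[0,-0.1,0],[0,-0.1,0],[0,-0.1,0],[0,-0.1,0]],"turn":[[0,0,0],[0,0,0],[0,0,0],[0,0,0],[0,0,0]],"gripper":[0.5,0.5,0.5,0.5,0.5]}' | grep -E "position|rot|force:"; done
```

```text
position: [0.5665, -0.1901, 0.1629]
tool_rot: [-3.139, 0.001, -0.029]
force: [-1.4, 10.8, 7.6]
finger_force: 77.3
position: [0.5665, -0.1902, 0.1629]
tool_rot: [-3.138, 0.001, -0.028]
force: [-2.2, 16.1, 9.8]
finger_force: 77.5
```

The bin is against the stop (16 N, no further motion). I relax, lower the grip force and release gently.

```bash
python3 -m crank '{"travel":[[0,0.05,0],[0,0.12,0],[0,0.12,0],[0,0.12,0],[0,0.12,0]],"turn":[[0,0,0],[0,0,0],[0,0,0],[0,0,0],[0,0,0]],"gripper":[0.5,0.5,0.5,0.5,0.5]}' 25
python3 -m crank '{"travel":[[0,0,0],[0,0,0],[0,0,0],[0,0,0],[0,0,0]],"turn":[[0,0,0],[0,0,0],[0,0,0],[0,0,0],[0,0,0]],"gripper":[0.28,0.22,0.15,0.08,0]}' 20
python3 -m crank '{"travel":[[0,0,0],[0,0,0],[0,0,0],[0,0,0],[0,0,0]],"turn":[[0,0,0],[0,0,0],[0,0,0],[0,0,0],[0,0,0]],"gripper":[0,0,0,0,0]}'
```

```text
clock: 22.55
position: [0.5665, -0.1901, 0.1629]
tool_rot: [-3.139, 0.001, -0.029]
force: [-1.8, 11.5, 8.9]
grip_width: 0.0592
finger_force: 77.1
clock: 23.05
position: [0.5664, -0.1924, 0.1628]
tool_rot: [3.141, 0.0, -0.031]
force: [0.6, -0.8, 0.2]
grip_width: 0.0853
finger_force: 0.0
clock: 23.55
position: [0.5666, -0.1922, 0.1629]
tool_rot: [-3.142, 0.0, -0.031]
force: [-0.2, -0.3, -0.5]
grip_width: 0.0853
finger_force: 0.0
```

```bash
python3 -m crank '{"travel":[[0,0,1],[0,0,3],[0,0,6],[0,0,10],[0,0,14]],"turn":[[0,0,0],[0,0,0],[0,0,0],[0,0,0],[0,0,0]],"gripper":[0,0,0,0,0]}'
python3 -m crank '{"travel":[[-3,0,0],[-7,0,0],[-11,0,0],[-13,0,0],[-13,0,0]],"turn":[[0,0,0],[0,0,0],[0,0,0],[0,0,0],[0,0,0]],"gripper":[0,0,0,0,0]}'
python3 - <<'E'
from rk import *
from workcell import bot
import cv2
S=C["scene"]; rp=np.array([.6291,-.1331,-.0304]); o=world(rp,(-70,-60,125))
bp=(o[0],o[1],-.0304)
f=bot.grab_frame("scene")["pixels"];old=cv2.imread("pics/scene0.png")[:,:,::-1]
cv2.imwrite("pics/end_scene.png",f[:,:,::-1])
P=lambda p:proj(S,world(bp,np.array(p)+[0,0,125]))
q=np.array([P(p) for p in((-55,30,0),(-55,-30,0),(-55,-30,45),(-55,30,45),(-15,-30,75),(-15,30,75),(55,-30,75),(55,30,75))]);print(q.round(1))
d=np.abs(f.astype(int)-old).sum(2)>40; x0,y0=(q.min(0)-20).astype(int);x1,y1=(q.max(0)+20).astype(int)
sub=d[y0:y1,x0:x1];ys,xs=np.nonzero(sub);print("changed box",xs.min()+x0,ys.min()+y0,xs.max()+x0,ys.max()+y0,"pred box",q.min(0),q.max(0))
g=cv2.cvtColor(f,cv2.COLOR_RGB2GRAY)
ux,uy=(q[:4].mean(0)).astype(int);print("front face gray\n",g[uy-14:uy+16:2,ux-18:ux+19:3])
t0=q[4:].min(0).astype(int);t1=q[:].max(0).astype(int);c=P((10,0,20)).astype(int);print("interior at",c,"\n",g[c[1]-20:c[1]+12:2,c[0]-18:c[0]+19:3])
E
```

```text
clock: 24.05
position: [0.5663, -0.1921, 0.3052]
tool_rot: [-3.142, -0.0, -0.031]
force: [-0.0, -0.1, -0.3]
grip_width: 0.085
finger_force: 0.0
clock: 24.55
position: [0.4344, -0.1926, 0.3042]
tool_rot: [3.141, -0.001, -0.032]
force: [1.7, -0.9, 0.8]
grip_width: 0.0855
finger_force: 0.0
[[389.8 194. ]
 [407.1 188.6]
 [407.8 172.5]
 [390.3 177.5]
 [397.7 157.7]
 [380.2 162.3]
 [380.3 151.4]
 [363.1 155.7]]
changed box 343 131 426 212 pred box [363.1315 151.418 ] [407.8016 193.9567]
front face gray
 [[ 73  82  85  75  67  73  73  99 226 227 226 228 228]
 [ 73  99 139 117  75  74  75  75 226 213 225 227 226]
 [ 73  74 162 150  77  75  79  74 214 176 226 227 228]
 [ 73  74 155 179  75  73  73  83 106  96 189 221 226]
 [ 76  73  98 119  73  99 111 118  70 139 140 140 130]
 [ 76  68  67 114 132  85  77  79  79 142 138 139 130]
 [ 73  75  74  79  76  83 108 127  78 147 140 136 144]
 [ 73  72  73  77  91 149 150 151  79 122 142 152 128]
 [ 74  73  72  86  94 149 147 145  76 128 135 138 133]
 [ 74  73  74  80 110 146 105  70  78 127 135 134 130]
 [ 72  72  69  82  99  61  76  75  79 124 129 1
[... 433 characters left out ...]
75  60  80  79  74  72  74  73  72 148]
 [ 73  74  73  76  72  76  72  71  72  73  73  76 156]
 [ 74  73  75  73  74  82  66  72  78  80  72  73  97]
 [ 76  93  73  73  72  80  96 109  75  67  73  74  75]
 [ 74  76  65  74  74  73  72 171 153  76  75  77  73]
 [ 75  75  74  67  75  74  72 155 157 127  74  73  76]
 [ 76  74  74  75  73  84  74  97 188  77  73  73  75]
 [ 73  74  72  75  75  77  74  72 126  73  81 110 119]
 [ 76  73  75  72  75  73  74  67 133 107 111  70  78]
 [ 72  74  71  73  71  74  75  76  75  69  79  84 117]
 [110  80  73  74  73  75  76  74  73  78 108 149 148]
 [155 109  75  73  71  73  72  75  70  76 148 151 150]
 [124  89  82  95  74  72  72  74  71  77 147 128  86]]
```

```bash
python3 - <<'E'
from rk import *
from workcell import bot
import cv2
f=bot.grab_frame("wrist");W=(f["fx"],f["cx"],f["cy"],np.array(f["extrinsics"])[:3])
g=cv2.cvtColor(f["pixels"],cv2.COLOR_RGB2GRAY);cv2.imwrite("pics/end_wrist.png",f["pixels"][:,:,::-1])
rp=np.array([.6291,-.1331,-.0304]);o=world(rp,(-70,-60,125));bp=(o[0],o[1],-.0304)
for x in(-5,20,40):
    a,b=[proj(W,world(bp,(x,y,200))) for y in(30,-30)];v=int(round((a[1]+b[1])/2))
    print(x,"pred u",a.round(1),b.round(1));print(" left",int(a[0])-8,g[v,int(a[0])-8:int(a[0])+10]," right",int(b[0])-10,g[v,int(b[0])-10:int(b[0])+9])
h=f["pixels"];c=proj(W,world(bp,(5,0,160))).astype(int);print(c,g[c[1]-30:c[1]+40:5,c[0]-36:c[0]+40:6])
print({k:np.round(v,3).tolist() for k,v in bot.observe().items() if k in("clock","force")})
E
```

```text
-5 pred u [275.2  58.3] [350.9  58.1]
 left 267 [ 26  24  24  27  96 139 140 137 122 117 124  83  24  25  24  28  31  27]  right 340 [ 83  42  28  30  40  40  27  77 123 110  69  52  51  49  49  48  52 104
 140]
20 pred u [273.6  22.4] [351.8  22.1]
 left 265 [111 109 110 109 110 110 110 109  96 102 128  97  37  24  24  22  24  23]  right 341 [ 97  52  30  28  24  30  28  83 126 105  58  28  30  31  37  50  44  99
 138]
40 pred u [272.2  -8.2] [352.6  -8.4]
 left 264 [ 7 12  2  6  2 10  8  4  4  6  8  9  9  7  6 11  9  9]  right 342 [ 8 11 11  9  8  9  9  7  8  7  6 11  6  9  8  7 10 10  5]
[314  54] [[ 22  28  75  76 191  63  60  60 185 124 125  27 102]
 [ 24  27  76 188  58  55  56  58  56 186 126  28 104]
 [ 24  26  76  64  52 124 123 125  72  58 139  28  94]
 [ 25  24 145  60  88  77 127 126 115  54 185  28  92]
 [ 43  25 165  55  76 132 136 135 123 124 139  31  83]
 [ 68  27 136  75  81 137 135 136 133 122 119  32  83]
 [ 80  26 131  77 136 137 136 135 133 122 143  29  90]
 [ 87  26  85  77 136 135 134 135 136 120 183  35  67]
 [101  22  64 114 137 137 134 135 134 122  67  30  63]
 [116  25  64 114 107 135 134 133 133 191  64  29  51]
 [108  26  73  66 118 163 133 126 192  64  65  28  47]
 [ 79  32  80  71 123  97 131 124  76  64 117  30  50]
 [ 83  25  76  77 135 131  76  77  77 113 119  29  49]
 [ 37  24  91  77 135 134 133 133 134 120 117  33  48]]
{'clock': 24.65, 'force': [0.534, 0.011, 0.153]}
```

Both rim edges are within about 1 px (roughly 1 mm) of where they should be with the bin at the stop. The cutter ring is visible inside, and the gripper is clear.

```bash
python3 -c "
from workcell import bot
print(bot.job_done())"
```

```text
the job is handed in; nothing more can be done
None
```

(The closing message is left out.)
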